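# Open the sampling point: tip the L-sign to green and call the next pupil

### The job

Open the sampling point for the next pupil: tip the L-shaped red and green desk sign over its corner edge so that it lies on its red leg with the green leg standing upright, gently, without letting it slam down, picking it up or taking it off its mat. Then tilt the spring lever of the grey call box all the way towards the green lamp, hold it there for about a second and let it spring back upright. Never tilt the lever towards the yellow lamp, and leave the tube rack where it is.

Things in the scene. Friction and masses are not known exactly. Their poses are not given: they have to be found in the camera images.
- flip_sign: Loose L-shaped plastic sign, 0.2 kg: green and red leg, each 90 x 120 mm, 6 mm thick, at a right angle. Origin: middle of the outer corner edge. x runs along the green leg's outer face to its free edge, z along the red leg's, y along the corner edge (+-60 mm). Start: green leg flat on the mat, red leg up (z up). To be tipped a quarter turn about y: x ends up, the red leg flat towards the old -x.
- sign_grip (a point): Point on the grey grip fin in the sign's inner corner, at (57, 0, 57) mm in the sign's frame (axes as the sign's), 81 mm from the corner edge; 57 mm above the mat in both rest positions. The fin is a flat bar 12 mm thick (along y), 30 mm wide, running along the diagonal between the legs to a round end 97 mm from the corner edge. Free on both y sides. Let go half-way, the sign slams down.
- mat: Black rubber mat fixed on the desk under the sign, 270 x 170 x 3 mm; origin at the centre of its underside, x along its length, z up. The sign's corner edge starts near its middle, across it.
- call_box: Grey box fixed on the desk, 85 x 120 mm, top at 38 mm; origin at the centre of its underside, z up. On top a green lamp at +y and a yellow one at -y (46 mm from the middle, domes 7 mm high), the lever between them. It stands on the left or the right of the desk, the mat on the other side.
- lever_ball (a point): Centre of the black ball (26 mm diameter) on the call box's lever, a 10 mm steel rod; upright, it is 104 mm above the desk and 64 mm above the lever's hinge, which is on the box's middle and runs along the box's x axis.
- call_lever (a joint): Tilt of the lever in rad: 0 upright, positive towards the green lamp (the box's +y), negative towards the yellow lamp; stops at +-0.5. A spring returns it to upright; the full tilt takes about 2 N at the ball.
- rack: White foam tube rack, empty, 105 x 105 x 34 mm, loose bystander; origin under its centre.

How it is judged:
By the outcome, as a careful person would: the job done as asked, in the order asked, and still so for the second after the job is handed in, with the robot touching nothing.
It also fails if it takes over 64 s, if anything falls off the work surface, if the arm or the gripper's body presses on something with over 40 N, if the wrist force passes 120 N, or if a joint passes its speed limit or range.

### The arm

A 6-joint arm with a two-finger parallel gripper is mounted at the origin on a cart in front of the work surface, level with it; the furniture and walls round the work are solid. World frame = base frame: x ahead of the robot, y to its left, z up, the work surface at z = 0. Lengths are in m, angles in degrees, forces in N, time in s.
With the tool pointing down it reaches from about 0.3 to 0.85 m from the base axis. Payload 5.4 kg.
Tool frame: the origin (TCP) lies at the very end of the fingers, on their centre line; the grasp point (between the pads) lies arm.hold_point_z behind it (arm.hold_point_z is the distance from the TCP to the grasp point, in m); z points along the fingers, x is the direction in which the jaws open and shut, and the axes are right-handed (so a half turn about z gives the same grasp; the last joint's range is limited). The gripper opens to 85 mm and grips with 20 to 120 N. Pads are 22 mm wide; open, the fingers measure 114 mm over their backs; the gripper's body (76 mm by 85 mm) begins 54 mm behind the grasp point. The pads swing forward as they close: fully open they stand 13 mm farther back than shut.
Start: joints at [54.425, 9.076, 91.501, -0, 79.423, -12.038], TCP at [0.23, 0.527, 0.231] pointing down, gripper open.
Joint ranges: [-166.64, 166.64], [-54.1, 131.32], [10.49, 154.53], [-73.88, 253.88], [9.74, 151.15], [-171.62, 171.62]. Speed limits (degrees/s): [147.25, 147.25, 180, 180, 180, 180].

### API

Orientations are given as a 3x3 rotation matrix whose columns are the frame's x, y, z axes.
In Python, from bench import sensors, cams, workorder, arm gives the robot as it stands.
- The arm moves only by the tool jog_arm, never from a script. Its arguments are lists of equal length, an entry for each row: "angular": the turn, a rotation vector about the tool's x, y, z each as a share of 60 degrees, from -1 to 1, a list of three; "linear": the shift along the tool's x, y, z each as a share of 0.4 m, from -1 to 1, a list of three; "fingers": the closure, from 0 (fully open) to 1 (shut). In form: {"angular": [[rx, ry, rz], ...], "linear": [[dx, dy, dz], ...], "fingers": [fingers, ...]}. A call has 1 to 8 rows; each row is the pose to reach, as a shift and turn from the pose commanded when the call began, along the tool's axes at that moment; what a row does not reach only later rows make up. A row lasts 1/10 s, in which the tool goes at most 50 mm and 8.59 degrees, less where a joint would pass 70% of its speed; a pose out of reach is approached as far as the arm can. A call with a number of a shift or a turn outside -1 to 1 is refused whole. A call with a gripper value outside its range is refused whole. The fingers move at their own pace and stop on an object; "newtons" is the grip in N (left out, the last holds). Time passes only in rows, so rows that repeat a pose let the fingers close. It gives the time, the measured TCP pose, the force and the opening at its end, in the units of the state.
- sensors.sense(): the state, without advancing time (a new reading comes with each control period).
- cams.snapshot(name): name is "side" or "top"; returns (picture, depth): 480x640x3 uint8, red, green, blue; 480x640 float32, m along the optical axis (not along the pixel's ray), 0 where there is no reading.
- cams.camera_params(name): a dict with "intrinsics" (3x3 intrinsics, pixels), "extrinsics" (4x4, takes a point from camera to world coordinates). Camera axes: x right, y down, z forward; pixel columns grow to the right and rows downward; lengths in m; the calibration is good to about 2 mm. A picture is of the moment at which its call begins. camera_params takes no time and is no camera call.
- workorder.close_job(): hands the job in, once; it reports no verdict.
The state is a dict: "clock": time; "q": joint angles; "dq": joint speeds; "tau": joint torques, N m; "position": TCP position; "tcp_rot": TCP orientation; "contact_force": force on the tool from outside, world axes, zero at the start; "wrist_torque": the same for the moment, N m; "finger_gap": opening from 0.0 (shut) to 1.0 (fully open).
Only numpy, scipy, OpenCV 4.12 (cv2) and the standard library are available. Lean on these libraries where they do the work, as an engineer would, in place of code of your own. Each camera call takes 0.05 s, during which the arm holds its last target.

## Working session

There is one attempt and no reset: what is moved stays moved. The work goes in short steps, Python scripts to look and compute and a tool call to move; the robot and the scene stay as the last step left them, time stands still between calls to the robot, and variables do not carry over. Pictures are saved under pics/ and viewed, and the job is handed in when it is done.

Besides the shell and the picture viewer there is one more tool, called after "Emit:" as a command line: name --argument value ..., lists and objects as JSON in quotes. jog_arm: Moves the arm, as the interface text tells. Shift numbers are shares of 0.4 m and turn numbers shares of 60 degrees, none past 1 either way. Its arguments: {"type":"object","properties":{"angular":{"type":"array"},"linear":{"type":"array"},"fingers":{"type":"array"},"newtons":{"type":"number"}},"required":["angular","linear","fingers"]}

```bash
ls; mkdir -p pics; python3 - <<'E'
from bench import sensors,cams,arm
import cv2,numpy as np
s=sensors.sense();print(s['clock'],s['position'],s['tcp_rot'],s['finger_gap'],arm.hold_point_z)
for n in('top','side'):
    im,d=cams.snapshot(n);cv2.imwrite(f'pics/{n}0.png',im[:,:,::-1]);np.savez(f'{n}0.npz',im=im,d=d)
    print(n,cams.camera_params(n))
E
```

```text
pics
0.0 [0.2293079  0.52663947 0.2303203 ] [[ 3.99368464e-01  9.16789867e-01 -1.08120430e-03]
 [ 9.16788608e-01 -3.99369759e-01 -1.56318460e-03]
 [-1.86491210e-03 -3.66949155e-04 -9.99998194e-01]] 0.9967847732668181 0.0187
top {'intrinsics': array([[439.99468796,   0.        , 321.292563  ],
       [  0.        , 439.99468796, 238.21396511],
       [  0.        ,   0.        ,   1.        ]]), 'extrinsics': array([[ 0.00225868, -0.99692362,  0.07834667,  0.38608647],
       [-0.9999965 , -0.0021436 ,  0.00155299, -0.01721241],
       [-0.00138027, -0.0783499 , -0.99692497,  0.93047107],
       [ 0.        ,  0.        ,  0.        ,  1.        ]])}
side {'intrinsics': array([[540.87793504,   0.        , 318.19182304],
       [  0.        , 540.87793504, 234.89863861],
       [  0.        ,   0.        ,   1.        ]]), 'extrinsics': array([[ 0.93250361, -0.18459615,  0.31042112,  0.15405286],
       [-0.36115013, -0.48316672,  0.79757163, -0.7620514 ],
       [ 0.0027565 , -0.85584706, -0.51722163,  0.56804235],
       [ 0.        ,  0.        ,  0.        ,  1.        ]])}
```

View pics/top0.png

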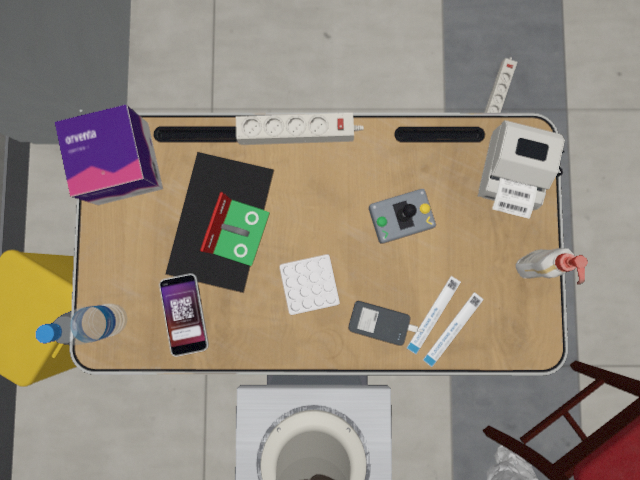

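View pics/side0.png

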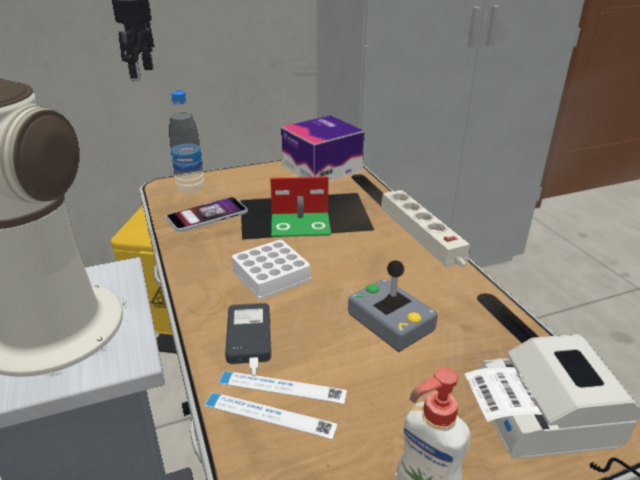

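The top view shows the sign at about (235,230): green leg pointing right, red leg up on the left. The mat is under it, the rack is at (310,285), and the call box is at (403,215) with its green lamp at (382,222), yellow lamp at (425,208) and ball at (407,210). Next I'll measure them.

```bash
cat > h.py <<'E'
import numpy as np,cv2
from bench import cams
def ray(n,u,v):
    P=cams.camera_params(n);K=P['intrinsics'];T=P['extrinsics']
    d=T[:3,:3]@np.linalg.solve(K,[u,v,1]);return T[:3,3],d
def onz(n,uv,z):
    o,d=ray(n,*uv);return o+d*(z-o[2])/d[2]
def proj(n,p):
    P=cams.camera_params(n);T=P['extrinsics'];q=T[:3,:3].T@(np.array(p)-T[:3,3]);q=P['intrinsics']@q;return q[:2]/q[2]
def tri(uv1,uv2):
    o1,d1=ray('top',*uv1);o2,d2=ray('side',*uv2)
    A=np.c_[d1,-d2];s=np.linalg.lstsq(A,o2-o1,rcond=None)[0]
    a=o1+s[0]*d1;b=o2+s[1]*d2;return (a+b)/2,np.linalg.norm(a-b)
def blobs(m,mina=15):
    n,l,st,c=cv2.connectedComponentsWithStats(m.astype(np.uint8));return [(i,st[i][4],st[i][:4],c[i],l==i) for i in range(1,n) if st[i][4]>=mina]
def cols(im):
    h=cv2.cvtColor(im,cv2.COLOR_RGB2HSV).astype(int);H,S,V=h[...,0],h[...,1],h[...,2]
    return dict(green=(H>45)&(H<85)&(S>120)&(V>60),red=((H<8)|(H>172))&(S>150)&(V>60),yellow=(H>20)&(H<32)&(S>190)&(V>150),black=(V<45))
E
python3 - <<'E'
from h import *
for n in('top','side'):
    im=np.load(n+'0.npz')['im'];
    for k,m in cols(im).items():
        for b in blobs(m,25): print(n,k,b[1],b[2],b[3].round(1), np.round(cv2.boxPoints(cv2.minAreaRect(np.argwhere(b[4])[:,::-1].astype(np.float32))),1).tolist() if b[1]>100 else '')
im=np.load('top0.npz')['im'];cv2.imwrite('pics/t1.png',cv2.resize(im[140:300,160:280,::-1],None,fx=4,fy=4,interpolation=2)[:600])
im=np.load('side0.npz')['im'];cv2.imwrite('pics/s1.png',cv2.resize(im[160:250,230:380,::-1],None,fx=5,fy=5,interpolation=2))
E
```

```text
top green 1728 [214 200  55  66] [240.9 232.6] [[213.1999969482422, 253.39999389648438], [231.39999389648438, 198.8000030517578], [268.8999938964844, 211.3000030517578], [250.6999969482422, 265.8999938964844]]
top green 36 [248 215   7   6] [251.2 217.5] 
top green 71 [377 217  10   9] [381.4 221.1] 
top green 38 [237 247   7   7] [240.1 250.1] 
top red 697 [200 192  31  62] [215.1 223.5] [[199.5, 250.5], [219.3000030517578, 191.10000610351562], [231.60000610351562, 195.1999969482422], [211.8000030517578, 254.60000610351562]]
top red 58 [556 254   9  17] [558.7 261.9] 
top red 41 [569 256   8  11] [572.5 261.5] 
top red 112 [168 324  25  23] [177.5 339.1] [[159.39999389648438, 338.70001220703125], [168.0, 324.0], [192.39999389648438, 338.29998779296875], [183.89999389648438, 352.8999938964844]]
top red 2564 [573 416  67  64] [613.8 457.2] [[573.0, 416.0], [639.0, 416.0], [639.0, 479.0], [573.0, 479.0]]
top black 93 [142 116  93   1] [188. 116.] 
top black 61 [403 116  61   1] [433. 116.] 
top black 37 [465 116  37   1] [483. 116.] 
top black 1112 [154 127  82  15] [195.  133.6] [[154
[... 3406 characters left out ...]
14.0, 479.20001220703125]]
side black 598 [492 306  44  36] [512.9 323.6] [[490.29998779296875, 311.8999938964844], [500.1000061035156, 301.6000061035156], [535.2000122070312, 334.79998779296875], [525.4000244140625, 345.20001220703125]]
side black 863 [556 351  47  35] [578.6 368.5] [[554.4000244140625, 354.20001220703125], [571.4000244140625, 341.5], [602.2999877929688, 382.79998779296875], [585.4000244140625, 395.5]]
side black 56 [183 403   7  12] [185.6 408.4] 
side black 166 [591 458  49  19] [616.6 466.4] [[590.2999877929688, 469.3999938964844], [592.2000122070312, 455.1000061035156], [640.9000244140625, 461.6000061035156], [639.0, 476.0]]
side black 50 [603 470  25  10] [615.5 475.1]
```

View pics/t1.png

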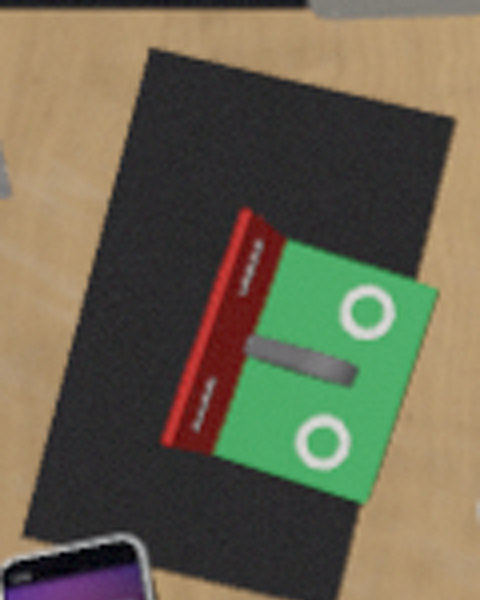

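View pics/s1.png

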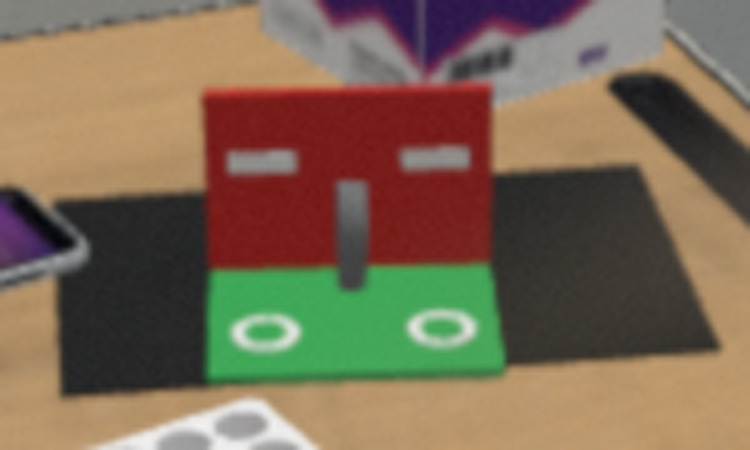

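```bash
python3 - <<'E'
from h import *
T=lambda u,v:(160+(u-2)/4+.0,140+(v-2)/4)
r1=onz('top',T(245,207),.093);r2=onz('top',T(161,445),.093)
g1=onz('top',T(440,289),.009);g2=onz('top',T(369,504),.009)
print('red top outer',r1,r2,np.linalg.norm(r1-r2)); print('green free',g1,g2,np.linalg.norm(g1-g2))
for a in (r2-r1,g2-g1): print(np.degrees(np.arctan2(a[1],a[0])))
c=(r1+r2)/2;g=(g1+g2)/2;d=g-c;print('x dir',d,np.degrees(np.arctan2(d[1],d[0])))
print('fin end top view at z~.06',onz('top',T(352,372),.06))
S=lambda u,v:(230+(u-2)/5,160+(v-2)/5)
for a,b,nm in [((440,289),(504,374),'g1?'),((369,504),(206,380),'g2?'),((245,207),(491,86),'r1'),((161,445),(203,91),'r2')]:
    print(nm,tri(T(*a),S(*b)))
print('mat corners',[onz('top',T(*p),.003).round(3)[:2].tolist() for p in[(150,46),(457,118),(22,536),(345,580)]])
# call box
im=np.load('top0.npz')['im'];s=np.load('side0.npz')['im']
cv2.imwrite('pics/t2.png',cv2.resize(im[180:250,360:445,::-1],None,fx=8,fy=8,interpolation=2))
cv2.imwrite('pics/s2.png',cv2.resize(s[250:355,340:445,::-1],None,fx=5,fy=5,interpolation=2))
yb=[b for b in blobs(cols(im)['yellow'],20)];print([(b[1],b[3]) for b in yb])
ys=[b for b in blobs(cols(s)['yellow'],20)];print([(b[1],b[3]) for b in ys])
G=onz('top',(381.4,221.1),.041);print('green lamp',G, 'tri',tri((381.4,221.1),(371.9,288.4)))
for b in yb: print('yel',onz('top',b[3],.041))
# rack depth
E
```

```text
red top outer [0.54221698 0.17794216 0.093     ] [0.42744037 0.21566128 0.093     ] 0.12081557018173814
green free [0.5143074 0.0936867 0.009    ] [0.40095968 0.12950735 0.009     ] 0.11887315003314214
161.8078884897223
162.46219227920682
x dir [-0.02719513 -0.08520469 -0.084     ] -107.70173811778011
fin end top view at z~.06 [0.46556846 0.1307919  0.06      ]
g1? (array([0.5139468 , 0.09390993, 0.00840208]), np.float64(0.0009338229649570343))
g2? (array([0.40043879, 0.1295077 , 0.00995063]), np.float64(0.0010551535834588093))
r1 (array([0.54144124, 0.1779458 , 0.09385547]), np.float64(0.0012911705174667508))
r2 (array([0.42784398, 0.21520394, 0.09413794]), np.float64(0.0009613022896982408))
mat corners [[0.646, 0.252], [0.607, 0.086], [0.384, 0.313], [0.361, 0.142]]
[]
[]
green lamp [ 0.49116182 -0.1379833   0.041     ] tri (array([ 0.49080459, -0.1377565 ,  0.04192167]), np.float64(0.0005299525095626212))
```

```bash
python3 - <<'E'
from h import *
# depth reading: heights
z=np.load('top0.npz')['d'];P=cams.camera_params('top');K=P['intrinsics'];T=P['extrinsics']
v,u=np.mgrid[:480,:640];p=np.stack([(u-K[0,2])/K[0,0]*z,(v-K[1,2])/K[1,1]*z,z],-1)@T[:3,:3].T+T[:3,3]
ok=z>0
def cl(x0,x1,y0,y1,z0,z1):
    q=p[ok];m=(q[:,0]>x0)&(q[:,0]<x1)&(q[:,1]>y0)&(q[:,1]<y1)&(q[:,2]>z0)&(q[:,2]<z1);return q[m]
q=cl(.3,.6,-.35,-.05,.085,.13);print('ball top pts',len(q),q.mean(0),q.max(0))
q=cl(.3,.6,-.35,-.05,.03,.042);r=cv2.minAreaRect(q[:,:2].astype(np.float32));print('boxtop',r)
q=cl(.2,.6,.05,.45,.08,.11);print('red',len(q),q.mean(0),q.max(0),cv2.minAreaRect(q[:,:2].astype(np.float32)))
q=cl(.2,.4,-.1,.15,.027,.05);print('rack',cv2.minAreaRect(q[:,:2].astype(np.float32)),q[:,2].max())
E
```

```text
ball top pts 151 [ 0.50265827 -0.18074415  0.1137374 ] [ 0.51541813 -0.16960914  0.11973287]
boxtop ((0.48871561884880066, -0.16819116473197937), (0.12150201946496964, 0.37875649333000183), 36.40807342529297)
red 2479 [0.52658138 0.36676438 0.10230375] [0.5999868  0.44996331 0.10999757] ((0.4415900707244873, 0.2911697030067444), (0.3452407717704773, 0.2982713580131531), 5.625791072845459)
rack ((0.361091673374176, 0.008294418454170227), (0.1007876843214035, 0.10435198247432709), 12.288646697998047) 0.040783207263219934
```

View pics/t2.png

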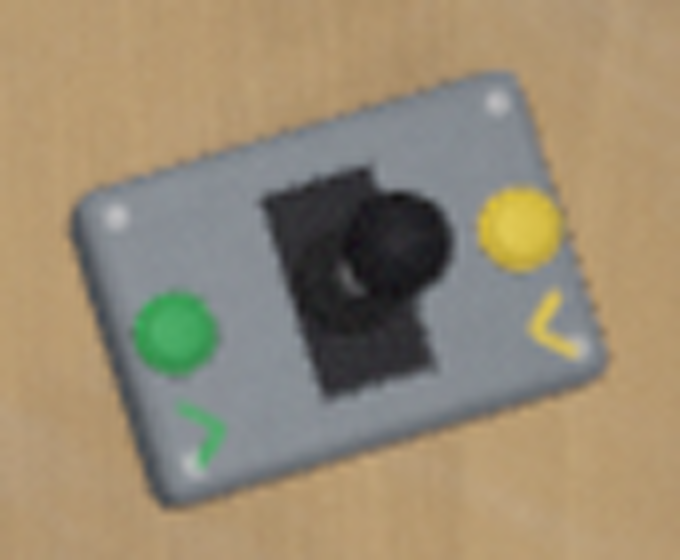

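View pics/s2.png

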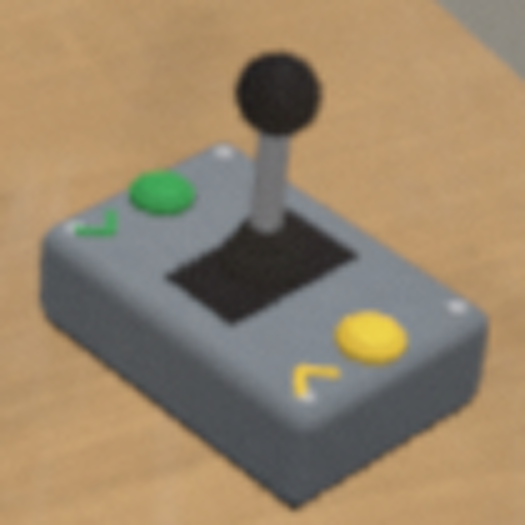

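```bash
python3 - <<'E'
from h import *
T=lambda u,v:(360+(u-3.5)/8,180+(v-3.5)/8)
S=lambda u,v:(340+(u-2)/5,250+(v-2)/5)
G=tri(T(176,333),S(163,193));Y=tri(T(520,229),S(371,336));B=tri(T(398,243),S(278,95))
print(G,Y,B,np.linalg.norm(G[0]-Y[0]));m=(G[0]+Y[0])/2;d=G[0]-Y[0];print('mid',m,'ydir',np.degrees(np.arctan2(d[1],d[0])),d/np.linalg.norm(d))
E
```

```text
(array([ 0.4908203 , -0.13811144,  0.04252445]), np.float64(3.544411792804281e-05)) (array([ 0.51741585, -0.22560939,  0.04315019]), np.float64(0.00019585067126445788)) (array([ 0.50437066, -0.18184539,  0.10600549]), np.float64(0.0009322342647760681)) 0.09145274860736102
mid [ 0.50411808 -0.18186041  0.04283732] ydir 106.9069780869195 [-0.29081191  0.95675578 -0.0068422 ]
```

```bash
python3 - <<'E'
from h import *
z=np.load('top0.npz')['d'];P=cams.camera_params('top');K=P['intrinsics'];T=P['extrinsics']
v,u=np.mgrid[:480,:640];p=np.stack([(u-K[0,2])/K[0,0]*z,(v-K[1,2])/K[1,1]*z,z],-1)@T[:3,:3].T+T[:3,3]
for n,(u0,u1,v0,v1) in dict(box=(55,165,103,205),bottle=(34,130,300,345),phone=(160,205,272,355),strip=(236,355,110,145)).items():
    q=p[v0:v1,u0:u1].reshape(-1,3);q=q[(z[v0:v1,u0:u1].ravel()>0)&(q[:,2]>.012)]
    print(n,q.min(0),q.max(0))
    top=q[q[:,2]>np.percentile(q[:,2],95)-.02];print('  top',top.min(0),top.max(0),cv2.boxPoints(cv2.minAreaRect(top[:,:2].astype(np.float32))).round(3).tolist())
from bench import arm;print([a for a in dir(arm) if a[0]!='_'])
E
```

```text
box [0.52869658 0.3215913  0.01210971] [0.70954875 0.49538351 0.11405447]
  top [0.52888193 0.3215913  0.09061926] [0.70860319 0.49538351 0.11405447] [[0.527999997138977, 0.460999995470047], [0.5630000233650208, 0.32100000977516174], [0.7099999785423279, 0.35899999737739563], [0.675000011920929, 0.49799999594688416]]
bottle [0.25586999 0.38504115 0.01209825] [0.32235795 0.43851067 0.23217767]
  top [0.27474514 0.40293163 0.20938735] [0.3044318  0.43463445 0.23217767] [[0.26899999380111694, 0.42100000381469727], [0.2879999876022339, 0.39800000190734863], [0.3100000023841858, 0.41600000858306885], [0.29100000858306885, 0.4390000104904175]]
phone [0.2193379  0.22471308 0.01200075] [0.38089961 0.31900349 0.01682087]
  top [0.2193379  0.22471308 0.01200075] [0.38089961 0.31900349 0.01682087] [[0.21299999952316284, 0.2919999957084656], [0.2280000001192093, 0.2160000056028366], [0.38499999046325684, 0.24500000476837158], [0.3709999918937683, 0.32199999690055847]]
strip [ 0.65941966 -0.08482489  0.01207268] [0.71727775 0.16219796 0.05134547]
  top [ 0.66018365 -0.0815249   0.02502253] [0.71727775 0.16219796 0.05134547] [[0.6600000262260437, 0.16099999845027924], [0.6669999957084656, -0.0820000022649765], [0.7179999947547913, -0.07999999821186066], [0.7099999785423279, 0.16200000047683716]]
['IKError', 'hold_point_z']
```

The purple box sits beyond the mat, so I'll grasp the fin with the tool tilted about 60° from vertical and finish at about -30°. Helper next, then the first moves.

```bash
cat >> h.py <<'E'
from scipy.spatial.transform import Rotation as Ro
from bench import sensors
ex=np.array([-.307,-.952,0]);ex/=np.linalg.norm(ex);ez=np.array([0,0,1.]);ey=np.cross(ez,ex)
C=np.array([.4845,.1967,.003]);GRIP=C+.057*ex+.057*ez
def Rt(t):
    t=np.radians(t);z=-(np.sin(t)*ex+np.cos(t)*ez);return np.c_[ey,np.cross(z,ey),z]
def st():
    s=sensors.sense();return s,np.array(s['position']),np.array(s['tcp_rot'])
def go(p,R,cur=None):
    s,p0,R0=st()
    l=R0.T@(np.array(p)-p0)/.4; a=np.degrees(Ro.from_matrix(R0.T@R).as_rotvec())
    print('t',round(s['clock'],2),'lin',l.round(4),'ang',(a/60).round(4),'deg',a.round(1),'q',np.round(s['q'],1),'F',np.round(s['contact_force'],1),'gap',round(s['finger_gap'],3),'p',p0.round(4))
E
python3 - <<'E'
from h import *
print(Rt(60),GRIP)
s,p,R=st()
go(p+[0,0,.13],R); go([.42,.05,.34],Rt(0))
E
```

```text
[[ 0.95173688 -0.15345757  0.26579632]
 [-0.30691515 -0.47586844  0.82422832]
 [ 0.         -0.8660254  -0.5       ]] [0.46700584 0.142451   0.06      ]
t 0.1 lin [-6.00e-04 -1.00e-04 -3.25e-01] ang [0. 0. 0.] deg [0. 0. 0.] q [ 54.4   9.1  91.6   0.   79.4 -12. ] F [ 0.4 -1.   0.1] gap 1.004 p [0.2293 0.5267 0.2304]
t 0.1 lin [-0.9027  0.9129 -0.2728] ang [9.0000e-04 1.6000e-03 1.4056e+00] deg [ 0.1  0.1 84.3] q [ 54.4   9.1  91.6   0.   79.4 -12. ] F [ 0.4 -1.   0.1] gap 1.004 p [0.2293 0.5267 0.2304]
```

Emit:
jog_arm --angular '[[0,0,0],[0,0,0.1],[0,0,0.25],[0,0,0.4],[0,0,0.55],[0,0,0.7],[0,0,0.85],[0,0,1.0]]' --linear '[[0,0,-0.125],[0,0,-0.25],[-0.08,0.08,-0.3],[-0.2,0.2,-0.3],[-0.3,0.3,-0.3],[-0.4,0.4,-0.3],[-0.5,0.5,-0.28],[-0.6,0.6,-0.275]]' --fingers '[0,0,0,0,0,0,0,0]'

```text
clock: 0.9
position: [0.3375, 0.2508, 0.3433]
tcp_rot: [[0.989, 0.149, -0.0], [0.149, -0.989, -0.0], [-0.0, 0.0, -1.0]]
contact_force: [0.5, -1.3, 1.0]
finger_gap: 1.001
```

```bash
python3 - <<'E'
from h import *
z=Rt(60)[:,2]
go([.42,.05,.34],Rt(0)); go(GRIP-.09*z+[0,0,.15],Rt(45))
E
```

```text
t 0.9 lin [0.129  0.5271 0.0083] ang [2.000e-04 2.000e-04 4.409e-01] deg [ 0.   0.  26.5] q [ 20.1 -17.8 104.4  -0.   93.4  11.5] F [ 0.5 -1.3  1. ] gap 1.001 p [0.3375 0.2508 0.3433]
t 0.9 lin [0.1929 0.4906 0.2208] ang [0.7365 0.1732 0.4178] deg [44.2 10.4 25.1] q [ 20.1 -17.8 104.4  -0.   93.4  11.5] F [ 0.5 -1.3  1. ] gap 1.001 p [0.3375 0.2508 0.3433]
```

Emit:
jog_arm --angular '[[0,0,0.1],[0.05,0.02,0.2],[0.15,0.04,0.3],[0.25,0.06,0.4],[0.37,0.09,0.42],[0.5,0.12,0.42],[0.62,0.15,0.418],[0.737,0.173,0.418]]' --linear '[[0.03,0.1,0.0],[0.06,0.2,0.0],[0.1,0.3,0.03],[0.13,0.4,0.06],[0.16,0.45,0.1],[0.18,0.49,0.13],[0.193,0.49,0.16],[0.193,0.49,0.18]]' --fingers '[0,0,0,0,0,0,0,0]'

```text
clock: 1.7
position: [0.4444, 0.07, 0.2713]
tcp_rot: [[0.952, -0.214, 0.217], [-0.305, -0.67, 0.677], [0.0, -0.711, -0.703]]
contact_force: [0.2, -0.1, -1.1]
finger_gap: 1.002
```

```bash
python3 - <<'E'
from h import *
z=Rt(60)[:,2]
go(GRIP-.09*z+[0,0,.15],Rt(45));go(GRIP-.09*z+[0,0,.08],Rt(60))
E
```

```text
t 1.7 lin [-0.0018  0.0325  0.0252] ang [-0.0054  0.0016  0.0017] deg [-0.3  0.1  0.1] q [-37.2 -15.6 121.   42.1  92.5 -24.5] F [ 0.2 -0.1 -1.1] gap 1.002 p [0.4444 0.07   0.2713]
t 1.7 lin [-0.0018  0.157   0.1482] ang [0.2446 0.0018 0.0015] deg [14.7  0.1  0.1] q [-37.2 -15.6 121.   42.1  92.5 -24.5] F [ 0.2 -0.1 -1.1] gap 1.002 p [0.4444 0.07   0.2713]
```

Emit:
jog_arm --angular '[[0.06,0,0],[0.12,0,0],[0.18,0,0],[0.245,0.002,0.002],[0.245,0.002,0.002],[0.245,0.002,0.002]]' --linear '[[0,0.04,0.04],[0,0.08,0.08],[0,0.12,0.11],[-0.002,0.157,0.148],[-0.002,0.157,0.148],[-0.002,0.157,0.148]]' --fingers '[0,0,0,0,0,0]'

```text
clock: 2.3
position: [0.4426, 0.0688, 0.1858]
tcp_rot: [[0.952, -0.156, 0.262], [-0.305, -0.48, 0.823], [-0.002, -0.864, -0.504]]
contact_force: [0.8, 0.4, 0.7]
finger_gap: 1.005
```

```bash
python3 - <<'E'
from h import *
z=Rt(60)[:,2]
go(GRIP-.09*z+[0,0,.08],Rt(60));go(GRIP-.06*z,Rt(60));go(GRIP+.0187*z,Rt(60))
im,d=cams.snapshot('side');cv2.imwrite('pics/s3.png',im[:,:,::-1])
E
```

```text
t 2.3 lin [0.0017 0.0022 0.0002] ang [ 0.0045  0.0028 -0.0008] deg [ 0.3  0.2 -0. ] q [-43.9  -0.6 126.6  50.8  90.7 -43.3] F [0.8 0.4 0.7] gap 1.005 p [0.4426 0.0688 0.1858]
t 2.3 lin [0.0023 0.1745 0.176 ] ang [ 0.0045  0.0028 -0.0008] deg [ 0.3  0.2 -0. ] q [-43.9  -0.6 126.6  50.8  90.7 -43.3] F [0.8 0.4 0.7] gap 1.005 p [0.4426 0.0688 0.1858]
t 2.3 lin [0.0029 0.1736 0.3728] ang [ 0.0045  0.0028 -0.0008] deg [ 0.3  0.2 -0. ] q [-43.9  -0.6 126.6  50.8  90.7 -43.3] F [0.8 0.4 0.7] gap 1.005 p [0.4426 0.0688 0.1858]
```

View pics/s3.png

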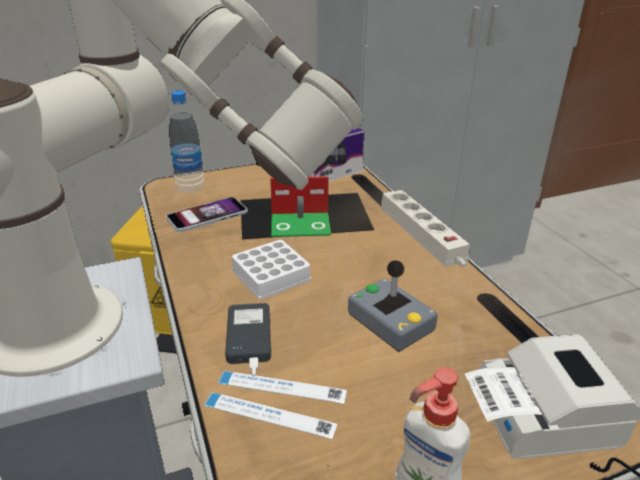

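```bash
python3 - <<'E'
from h import *
im,d=cams.snapshot('top');cv2.imwrite('pics/t3.png',im[:,:,::-1])
P=cams.camera_params('side');K=P['intrinsics'];T=P['extrinsics']
im,z=cams.snapshot('side')
v,u=np.mgrid[:480,:640];p=np.stack([(u-K[0,2])/K[0,0]*z,(v-K[1,2])/K[1,1]*z,z],-1)@T[:3,:3].T+T[:3,3]
for uv in [(320,120),(290,178),(255,140),(265,170),(275,185),(300,183),(230,120),(340,140)]: print(uv,p[uv[1],uv[0]].round(3))
E
```

```text
(320, 120) [ 0.368 -0.218  0.365]
(290, 178) [ 0.328 -0.225  0.304]
(255, 140) [ 0.297 -0.197  0.344]
(265, 170) [0.482 0.452 0.003]
(275, 185) [0.436 0.21  0.079]
(300, 183) [ 0.34  -0.227  0.296]
(230, 120) [ 0.279 -0.157  0.356]
(340, 140) [ 0.398 -0.207  0.333]
```

View pics/t3.png

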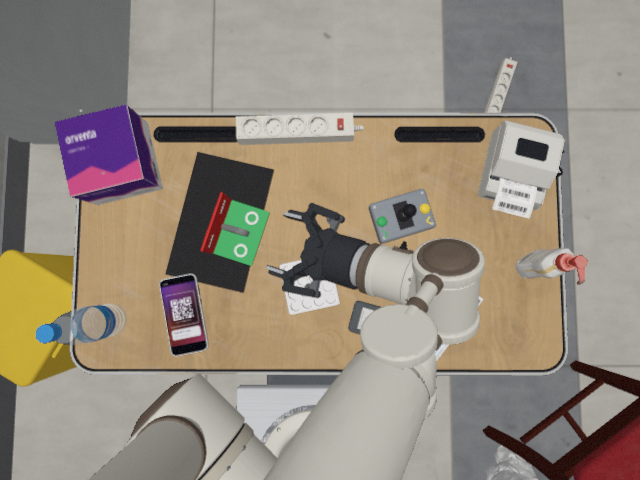

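Emit:
jog_arm --angular '[[0.002,0,0],[0.004,0.002,0],[0.004,0.003,0],[0.004,0.003,0],[0.004,0.003,0],[0.004,0.003,0],[0.004,0.003,0]]' --linear '[[0,0.06,0.04],[0.001,0.12,0.08],[0.002,0.174,0.12],[0.002,0.174,0.15],[0.002,0.174,0.176],[0.002,0.174,0.176],[0.002,0.174,0.176]]' --fingers '[0,0,0,0,0,0,0]'

```text
clock: 3.15
position: [0.4517, 0.0931, 0.091]
tcp_rot: [[0.952, -0.151, 0.266], [-0.306, -0.478, 0.823], [0.003, -0.865, -0.501]]
contact_force: [-0.2, -0.8, 0.8]
finger_gap: 1.004
```

```bash
python3 - <<'E'
from h import *
z=Rt(60)[:,2]
go(GRIP-.06*z,Rt(60));go(GRIP+.0187*z,Rt(60))
im,d=cams.snapshot('top');cv2.imwrite('pics/t4.png',cv2.resize(im[120:320,140:340,::-1],None,fx=3,fy=3,interpolation=2))
im,d=cams.snapshot('side');cv2.imwrite('pics/s4.png',im[:,:,::-1])
for y in(-.043,.043): print('tip',proj('top',st()[1]+y*ey))
E
```

```text
t 3.15 lin [-0.0015  0.0026  0.0007] ang [ 0.001  -0.0008  0.0031] deg [ 0.1 -0.   0.2] q [-40.5  13.3 126.9  54.2  80.1 -53.3] F [-0.2 -0.8  0.8] gap 1.004 p [0.4517 0.0931 0.091 ]
t 3.15 lin [-0.0017  0.0024  0.1974] ang [ 0.001  -0.0008  0.0031] deg [ 0.1 -0.   0.2] q [-40.5  13.3 126.9  54.2  80.1 -53.3] F [-0.2 -0.8  0.8] gap 1.004 p [0.4517 0.0931 0.091 ]
tip [257.41045847 259.62051652]
tip [271.72350219 217.02625866]
```

View pics/t4.png

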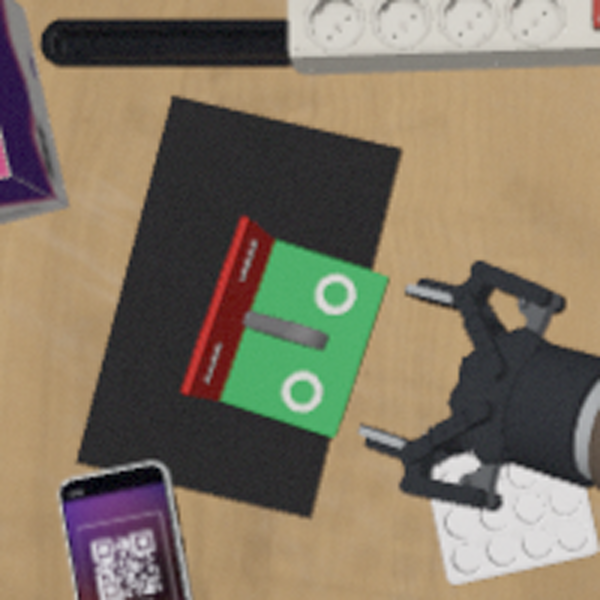

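View pics/s4.png

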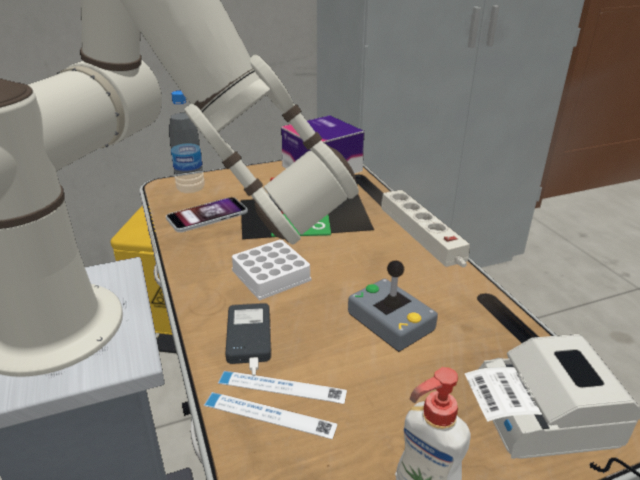

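Emit:
jog_arm --angular '[[0,0,0],[0,0,0],[0,0,0],[0,0,0],[0,0,0],[0,0,0],[0,0,0]]' --linear '[[0,0,0.05],[-0.001,0.001,0.1],[-0.002,0.002,0.15],[-0.002,0.002,0.18],[-0.002,0.002,0.197],[-0.002,0.002,0.197],[-0.002,0.002,0.197]]' --fingers '[0,0,0,0,0,0,0]'

```text
clock: 3.95
position: [0.4716, 0.1574, 0.0502]
tcp_rot: [[0.952, -0.152, 0.267], [-0.307, -0.477, 0.824], [0.002, -0.866, -0.5]]
contact_force: [-0.1, -0.4, -0.3]
finger_gap: 0.999
```

Emit:
jog_arm --angular '[[0,0,0],[0,0,0],[0,0,0],[0,0,0],[0,0,0],[0,0,0],[0,0,0],[0,0,0]]' --linear '[[0,0,0],[0,0,0],[0,0,0],[0,0,0],[0,0,0],[0,0,0],[0,0,0],[0,0,0]]' --fingers '[0.3,0.6,0.7,0.75,0.8,0.85,0.9,1]' --newtons 30

```text
clock: 4.75
position: [0.4715, 0.1577, 0.05]
tcp_rot: [[0.952, -0.153, 0.267], [-0.307, -0.476, 0.824], [0.001, -0.866, -0.5]]
contact_force: [0.7, -1.3, -0.1]
finger_gap: 0.135
```

```bash
python3 - <<'E'
from h import *
z=Rt(60)[:,2]
go(GRIP+.0187*z,Rt(60))
im,d=cams.snapshot('top');cv2.imwrite('pics/t5.png',cv2.resize(im[120:320,140:340,::-1],None,fx=3,fy=3,interpolation=2))
E
```

```text
t 4.75 lin [ 0.0011 -0.0018 -0.0003] ang [ 0.0004 -0.001   0.0008] deg [ 0.  -0.1  0. ] q [-30.9  20.1 125.9  62.4  72.1 -55.2] F [ 0.7 -1.3 -0.1] gap 0.135 p [0.4715 0.1577 0.05  ]
```

View pics/t5.png

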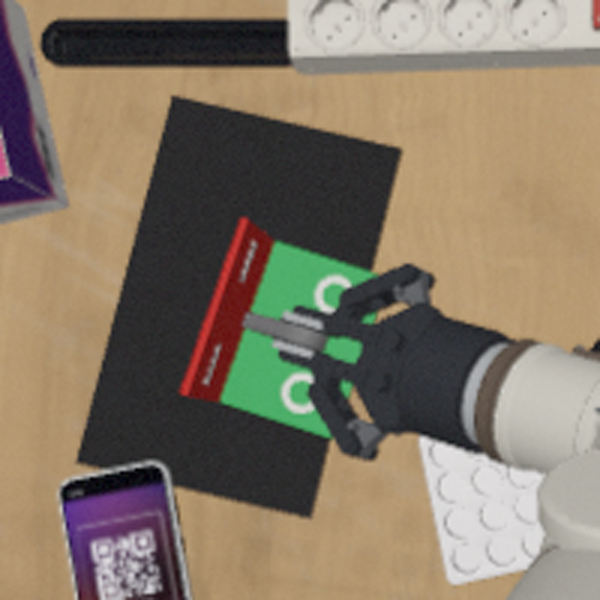

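```bash
cat > arc.py <<'E'
from h import *
import sys
s,p,R=st(); Cn=np.array([float(a) for a in sys.argv[2].split(',')]) if len(sys.argv)>2 else C
deg=float(sys.argv[1]); r=R.T@(Cn-p); print('r',r.round(4))
e=Ro.from_matrix(R).as_matrix(); t=np.degrees(np.arctan2(-(e[:,2]@ex),-e[2,2])); print('tilt',t.round(2),'F',np.round(s['contact_force'],1),'M',np.round(s['wrist_torque'],2),'q',np.round(s['q'],1),'gap',s['finger_gap'])
for k in range(1,9):
    th=-deg*k/8; d=r-Ro.from_rotvec([np.radians(th),0,0]).apply(r); print(round(th/60,4),(d/.4).round(4))
E
python3 arc.py 12; python3 - <<'E'
from h import *
a=Rt(60).T@Rt(48);print(np.degrees(Ro.from_matrix(a).as_rotvec()))
E
```

```text
r [0.0004 0.0201 0.0591]
tilt 59.97 F [ 0.3 -1.   0.7] M [-0.35  0.13 -0.13] q [-30.9  20.1 125.9  62.4  72.1 -55.2] gap 0.13574811437532938
-0.025 [ 0.     -0.0038  0.0014]
-0.05 [ 0.     -0.0077  0.0028]
-0.075 [ 0.     -0.0114  0.0044]
-0.1 [ 0.     -0.0152  0.0061]
-0.125 [ 0.     -0.0189  0.0078]
-0.15 [ 0.     -0.0225  0.0097]
-0.175 [ 0.     -0.0261  0.0116]
-0.2 [ 0.     -0.0296  0.0137]
[-1.20000000e+01  3.57954123e-16 -2.41413784e-16]
```

Emit:
jog_arm --angular '[[-0.025,0,0],[-0.05,0,0],[-0.075,0,0],[-0.1,0,0],[-0.125,0,0],[-0.15,0,0],[-0.175,0,0],[-0.2,0,0]]' --linear '[[0,-0.0038,0.0014],[0,-0.0077,0.0028],[0,-0.0114,0.0044],[0,-0.0152,0.0061],[0,-0.0189,0.0078],[0,-0.0225,0.0097],[0,-0.0261,0.0116],[0,-0.0296,0.0137]]' --fingers '[1,1,1,1,1,1,1,1]'

```text
clock: 5.6
position: [0.4747, 0.1681, 0.0577]
tcp_rot: [[0.952, -0.205, 0.229], [-0.307, -0.639, 0.705], [0.002, -0.741, -0.671]]
contact_force: [0.9, -0.8, 1.0]
finger_gap: 0.136
```

```bash
python3 arc.py 12; python3 - <<'E'
from h import *
im,d=cams.snapshot('side');cv2.imwrite('pics/s6.png',im[:,:,::-1])
im,d=cams.snapshot('top');cv2.imwrite('pics/t6.png',cv2.resize(im[120:320,140:340,::-1],None,fx=3,fy=3,interpolation=2))
E
```

```text
r [0.0005 0.0203 0.0591]
tilt 47.83 F [ 0.9 -0.8  1. ] M [-0.3   0.1  -0.11] q [-23.8  10.9 126.4  55.3  63.7 -41.4] gap 0.13627083590596903
-0.025 [ 0.     -0.0039  0.0014]
-0.05 [ 0.     -0.0077  0.0029]
-0.075 [ 0.     -0.0114  0.0044]
-0.1 [ 0.     -0.0152  0.0061]
-0.125 [ 0.     -0.0189  0.0079]
-0.15 [ 0.     -0.0225  0.0097]
-0.175 [ 0.     -0.0261  0.0117]
-0.2 [ 0.     -0.0296  0.0138]
```

View pics/t6.png

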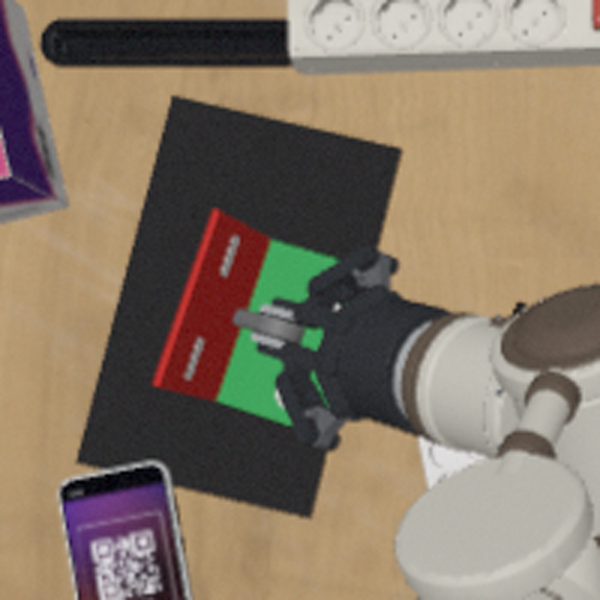

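Emit:
jog_arm --angular '[[-0.025,0,0],[-0.05,0,0],[-0.075,0,0],[-0.1,0,0],[-0.125,0,0],[-0.15,0,0],[-0.175,0,0],[-0.2,0,0]]' --linear '[[0,-0.0038,0.0014],[0,-0.0077,0.0028],[0,-0.0114,0.0044],[0,-0.0152,0.0061],[0,-0.0189,0.0078],[0,-0.0225,0.0097],[0,-0.0261,0.0116],[0,-0.0296,0.0137]]' --fingers '[1,1,1,1,1,1,1,1]'

```text
clock: 6.5
position: [0.4782, 0.1798, 0.0629]
tcp_rot: [[0.952, -0.248, 0.181], [-0.307, -0.771, 0.559], [0.001, -0.587, -0.809]]
contact_force: [0.4, 0.3, 3.4]
finger_gap: 0.138
```

Emit:
jog_arm --angular '[[-0.025,0,0],[-0.05,0,0],[-0.075,0,0],[-0.1,0,0],[-0.125,0,0],[-0.15,0,0],[-0.175,0,0],[-0.2,0,0]]' --linear '[[0,-0.0038,0.0014],[0,-0.0077,0.0028],[0,-0.0114,0.0044],[0,-0.0152,0.0061],[0,-0.0189,0.0078],[0,-0.0225,0.0097],[0,-0.0261,0.0116],[0,-0.0296,0.0137]]' --fingers '[1,1,1,1,1,1,1,1]'

```text
clock: 7.3
position: [0.4822, 0.192, 0.0657]
tcp_rot: [[0.952, -0.28, 0.125], [-0.307, -0.87, 0.386], [0.001, -0.406, -0.914]]
contact_force: [-1.1, -0.2, 6.0]
finger_gap: 0.137
```

```bash
python3 arc.py 12|head -2; python3 - <<'E'
from h import *
im,d=cams.snapshot('side');cv2.imwrite('pics/s7.png',im[:,:,::-1])
im,d=cams.snapshot('top');cv2.imwrite('pics/t7.png',cv2.resize(im[120:320,140:340,::-1],None,fx=3,fy=3,interpolation=2))
E
```

```text
r [0.0007 0.0208 0.0593]
tilt 23.96 F [-1.1 -0.2  6. ] M [0.23 0.26 0.08] q [ -6.    5.4 119.7  29.6  53.5  -5.7] gap 0.1367966436667215
```

View pics/t7.png

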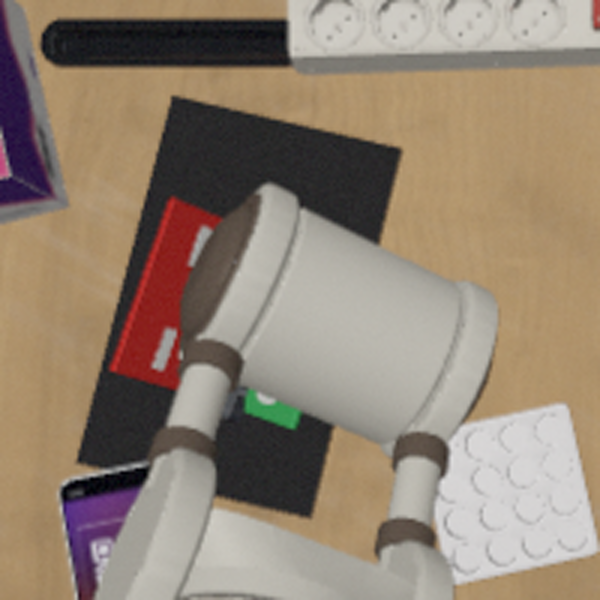

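View pics/s7.png

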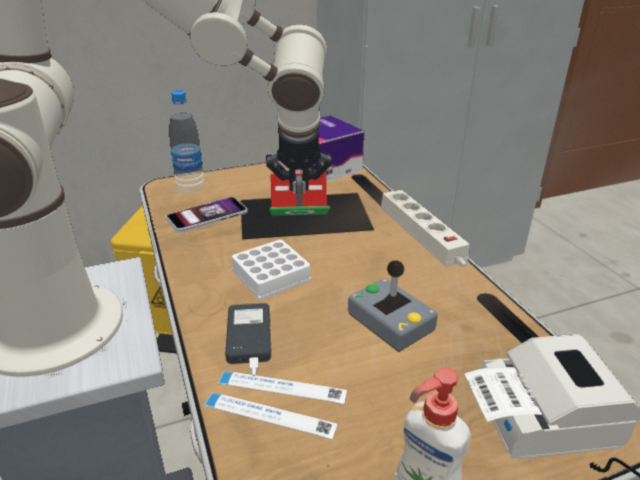

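Emit:
jog_arm --angular '[[-0.025,0,0],[-0.05,0,0],[-0.075,0,0],[-0.1,0,0],[-0.125,0,0],[-0.15,0,0],[-0.175,0,0],[-0.2,0,0]]' --linear '[[0,-0.0038,0.0012],[0,-0.0077,0.0024],[0,-0.0114,0.0038],[0,-0.0152,0.0053],[0,-0.0189,0.0069],[0,-0.0225,0.0087],[0,-0.0261,0.0105],[0,-0.0296,0.0125]]' --fingers '[1,1,1,1,1,1,1,1]'

```text
clock: 8.2
position: [0.4864, 0.2044, 0.0657]
tcp_rot: [[0.952, -0.3, 0.065], [-0.307, -0.931, 0.198], [0.001, -0.209, -0.978]]
contact_force: [1.5, 1.8, 4.1]
finger_gap: 0.129
```

Emit:
jog_arm --angular '[[-0.025,0,0],[-0.05,0,0],[-0.075,0,0],[-0.1,0,0],[-0.125,0,0],[-0.15,0,0],[-0.175,0,0],[-0.2,0,0]]' --linear '[[0,-0.0038,0.0013],[0,-0.0077,0.0026],[0,-0.0114,0.0041],[0,-0.0152,0.0057],[0,-0.0189,0.0073],[0,-0.0225,0.0092],[0,-0.0261,0.011],[0,-0.0296,0.013]]' --fingers '[1,1,1,1,1,1,1,1]'

```text
clock: 9.0
position: [0.4903, 0.2166, 0.063]
tcp_rot: [[0.952, -0.307, 0.001], [-0.307, -0.952, 0.001], [0.001, -0.001, -1.0]]
contact_force: [0.2, 3.0, 4.0]
finger_gap: 0.135
```

```bash
python3 arc.py 12|head -2; python3 - <<'E'
from h import *
im,d=cams.snapshot('side');cv2.imwrite('pics/s8.png',cv2.resize(im[100:280,210:410,::-1],None,fx=3,fy=3,interpolation=2))
im,d=cams.snapshot('top');cv2.imwrite('pics/t8.png',im[:,:,::-1])
E
```

```text
r [0.0005 0.0208 0.06  ]
tilt 0.05 F [0.2 3.  4. ] M [0.71 0.04 0.03] q [ 10.9  14.7 105.6   0.   59.7  28.8] gap 0.13521239645915392
```

View pics/t8.png

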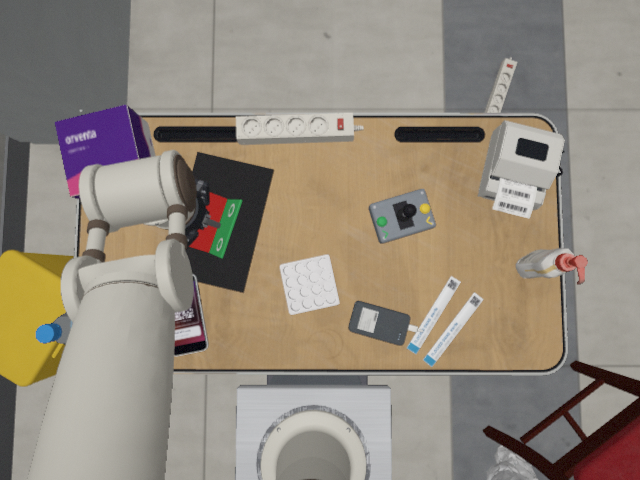

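View pics/s8.png

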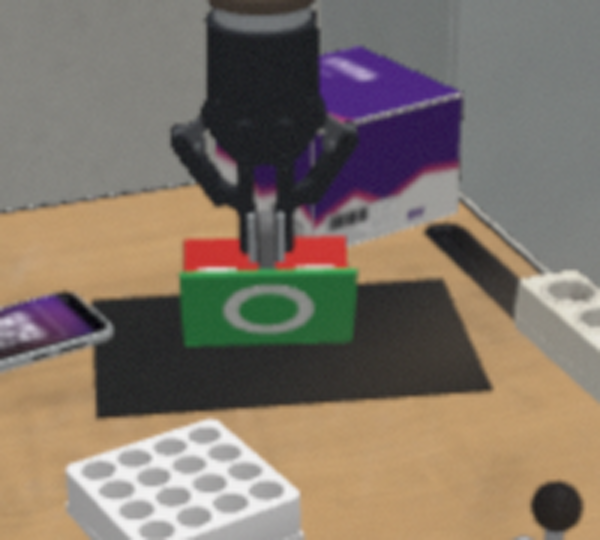

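Emit:
jog_arm --angular '[[-0.025,0,0],[-0.05,0,0],[-0.075,0,0],[-0.1,0,0],[-0.125,0,0],[-0.15,0,0],[-0.175,0,0],[-0.2,0,0]]' --linear '[[0,-0.0038,0.0014],[0,-0.0077,0.0028],[0,-0.0114,0.0044],[0,-0.0152,0.006],[0,-0.0189,0.0077],[0,-0.0225,0.0096],[0,-0.0261,0.0115],[0,-0.0296,0.0135]]' --fingers '[1,1,1,1,1,1,1,1]'

```text
clock: 9.9
position: [0.4941, 0.2277, 0.0576]
tcp_rot: [[0.952, -0.3, -0.063], [-0.307, -0.931, -0.199], [0.002, 0.209, -0.978]]
contact_force: [1.2, 3.4, 5.4]
finger_gap: 0.134
```

```bash
python3 arc.py 12|head -2; python3 - <<'E'
from h import *
im,d=cams.snapshot('side');cv2.imwrite('pics/s9.png',cv2.resize(im[100:280,210:410,::-1],None,fx=3,fy=3,interpolation=2))
E
```

```text
r [0.0003 0.0203 0.0602]
tilt -12.05 F [1.2 3.4 5.4] M [ 0.52  0.06 -0.09] q [ 17.6  22.6  96.9 -10.6  67.8  40.1] gap 0.13414396570298534
```

View pics/s9.png

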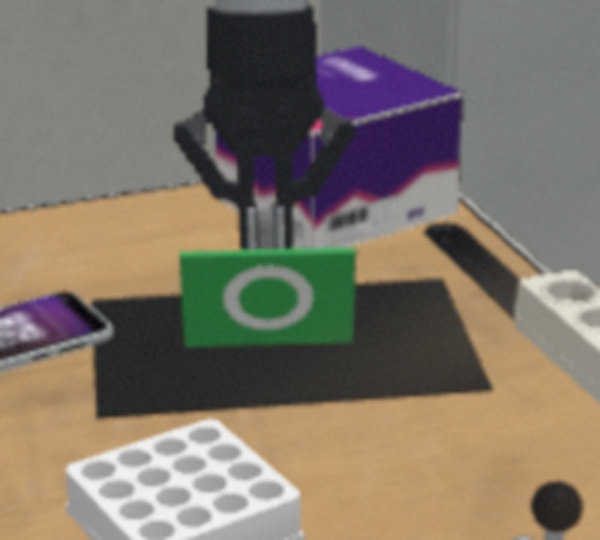

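Emit:
jog_arm --angular '[[-0.025,0,0],[-0.05,0,0],[-0.075,0,0],[-0.1,0,0],[-0.125,0,0],[-0.15,0,0],[-0.175,0,0],[-0.2,0,0]]' --linear '[[0,-0.0038,0.0013],[0,-0.0077,0.0026],[0,-0.0114,0.0041],[0,-0.0152,0.0057],[0,-0.0189,0.0074],[0,-0.0225,0.0093],[0,-0.0261,0.0112],[0,-0.0296,0.0132]]' --fingers '[1,1,1,1,1,1,1,1]'

```text
clock: 10.75
position: [0.4973, 0.2373, 0.0498]
tcp_rot: [[0.952, -0.28, -0.124], [-0.306, -0.869, -0.39], [0.002, 0.409, -0.913]]
contact_force: [1.8, 2.9, 5.5]
finger_gap: 0.138
```

```bash
python3 arc.py 7; python3 - <<'E'
from h import *
im,d=cams.snapshot('side');cv2.imwrite('pics/s10.png',cv2.resize(im[100:280,210:410,::-1],None,fx=3,fy=3,interpolation=2))
im,d=cams.snapshot('top');cv2.imwrite('pics/t10.png',cv2.resize(im[90:290,60:300,::-1],None,fx=3,fy=3,interpolation=2))
E
```

```text
r [0.0001 0.0197 0.0602]
tilt -24.12 F [1.8 2.9 5.5] M [ 0.28 -0.04  0.03] q [ 22.9  31.8  87.7 -18.6  77.4  47.6] gap 0.1380892543004495
-0.0146 [ 0.     -0.0023  0.0008]
-0.0292 [ 0.     -0.0046  0.0016]
-0.0437 [ 0.     -0.0068  0.0024]
-0.0583 [ 0.     -0.0091  0.0033]
-0.0729 [ 0.     -0.0113  0.0042]
-0.0875 [ 0.     -0.0136  0.0051]
-0.1021 [ 0.     -0.0158  0.0061]
-0.1167 [ 0.     -0.018   0.0071]
```

View pics/s10.png

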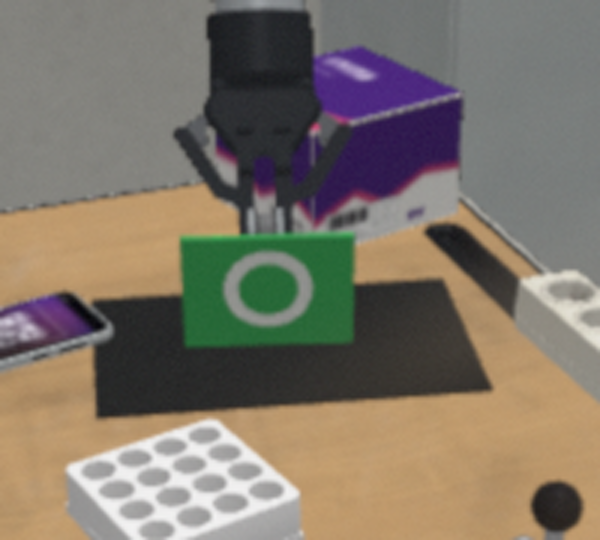

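View pics/t10.png

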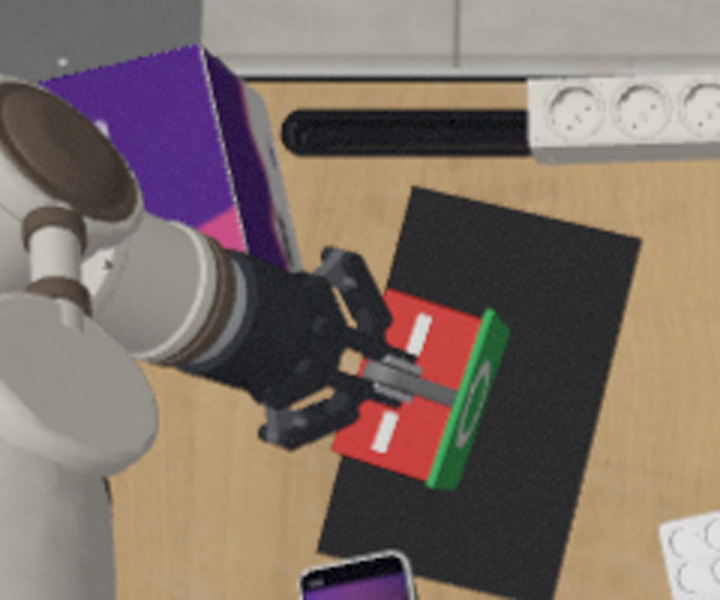

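Emit:
jog_arm --angular '[[-0.015,0,0],[-0.03,0,0],[-0.045,0,0],[-0.06,0,0],[-0.075,0,0],[-0.085,0,0],[-0.085,0,0]]' --linear '[[0,-0.0023,0.0008],[0,-0.0046,0.0015],[0,-0.007,0.0023],[0,-0.0094,0.0032],[0,-0.0116,0.0041],[0,-0.0132,0.0048],[0,-0.0132,0.0048]]' --fingers '[1,1,1,1,1,1,1]'

```text
clock: 11.55
position: [0.4984, 0.2409, 0.0458]
tcp_rot: [[0.952, -0.268, -0.148], [-0.307, -0.83, -0.465], [0.002, 0.488, -0.873]]
contact_force: [2.5, 2.3, 5.5]
finger_gap: 0.134
```

```bash
python3 arc.py 3; python3 - <<'E'
from h import *
im,d=cams.snapshot('side');cv2.imwrite('pics/s11.png',cv2.resize(im[130:250,240:360,::-1],None,fx=5,fy=5,interpolation=2))
im,d=cams.snapshot('top');cv2.imwrite('pics/t11.png',cv2.resize(im[170:270,150:250,::-1],None,fx=6,fy=6,interpolation=2))
E
```

```text
r [0.0003 0.0195 0.06  ]
tilt -29.24 F [2.5 2.3 5.5] M [-0.11 -0.1   0.2 ] q [ 24.8  36.   83.7 -21.4  81.7  49.8] gap 0.1339929586780458
-0.0063 [ 0.     -0.001   0.0003]
-0.0125 [ 0.     -0.002   0.0007]
-0.0187 [ 0.     -0.0029  0.001 ]
-0.025 [ 0.     -0.0039  0.0013]
-0.0312 [ 0.     -0.0049  0.0017]
-0.0375 [ 0.     -0.0058  0.002 ]
-0.0437 [ 0.     -0.0068  0.0024]
-0.05 [ 0.     -0.0078  0.0028]
```

View pics/s11.png

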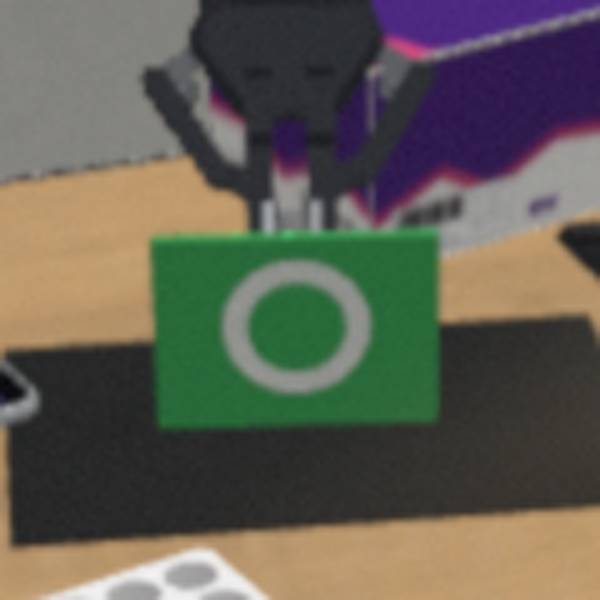

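View pics/t11.png

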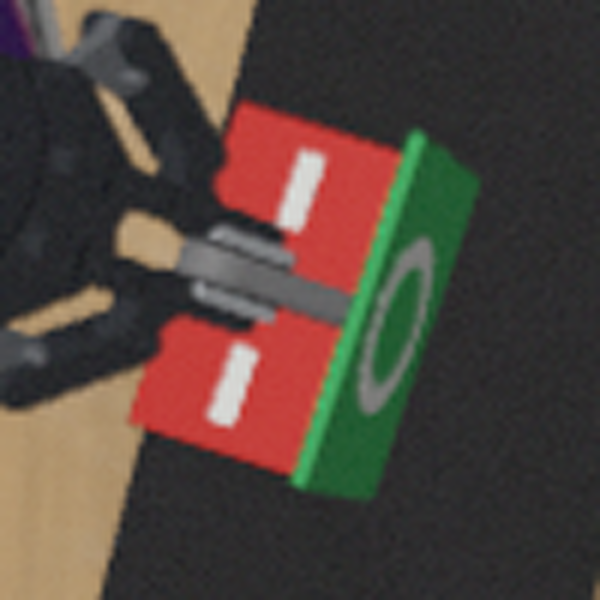

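```bash
python3 - <<'E'
from h import *
T=lambda u,v:(150+(u-2.5)/6,170+(v-2.5)/6)
S=lambda u,v:(240+(u-2)/5,130+(v-2)/5)
a=tri(T(426,133),S(439,236));b=tri(T(306,489),S(153,241));print('outer top edge',a,b)
c=tri(T(481,182),S(439,421));d=tri(T(372,500),S(160,430));print('bottom',c,d)
m=(a[0]+b[0])/2;n=(c[0]+d[0])/2;v=m-n;print(v,np.linalg.norm(v),'angle',np.degrees(np.arctan2(v[2],v@ex)))
E
```

```text
outer top edge (array([0.54055574, 0.17821194, 0.09387574]), np.float64(0.0010987182133147457)) (array([0.42723914, 0.21332521, 0.09506197]), np.float64(0.001110698407831601))
bottom (array([0.54040342, 0.17838748, 0.00661026]), np.float64(0.0013422783450600703)) (array([0.42731662, 0.2149023 , 0.00571067]), np.float64(0.00015149629410453767))
[ 3.74197058e-05 -8.76314840e-04  8.83083916e-02] 0.08831274742618755 angle 89.46634170340946
```

Emit:
jog_arm --angular '[[-0.005,0,0],[-0.01,0,0],[-0.015,0,0],[-0.015,0,0]]' --linear '[[0,-0.0008,0.0002],[0,-0.0016,0.0004],[0,-0.0024,0.0006],[0,-0.0024,0.0006]]' --fingers '[1,1,1,1]'

```text
clock: 12.05
position: [0.4985, 0.2412, 0.0454]
tcp_rot: [[0.952, -0.266, -0.153], [-0.307, -0.823, -0.478], [0.001, 0.502, -0.865]]
contact_force: [1.8, -0.8, 6.3]
finger_gap: 0.134
```

```bash
python3 arc.py 3|head -2
```

```text
r [0.0003 0.0191 0.0601]
tilt -30.14 F [ 1.8 -0.8  6.3] M [-0.11 -0.06  0.13] q [ 25.1  36.7  83.  -21.8  82.5  50.1] gap 0.13394579107498109
```

Force on the tool is changing as the leg seats. I'll open the fingers, gently.

Emit:
jog_arm --angular '[[0,0,0],[0,0,0],[0,0,0],[0,0,0],[0,0,0],[0,0,0],[0,0,0],[0,0,0]]' --linear '[[0,0,0],[0,0,0],[0,0,0],[0,0,0],[0,0,0],[0,0,0],[0,0,0],[0,0,0]]' --fingers '[0.85,0.8,0.75,0.7,0.6,0.5,0.4,0.4]' --newtons 20

```text
clock: 12.85
position: [0.4983, 0.2417, 0.0451]
tcp_rot: [[0.952, -0.266, -0.153], [-0.307, -0.824, -0.476], [0.001, 0.5, -0.866]]
contact_force: [0.5, -0.0, 0.7]
finger_gap: 0.604
```

```bash
python3 arc.py 3|head -2; python3 - <<'E'
from h import *
im,d=cams.snapshot('side');cv2.imwrite('pics/s12.png',cv2.resize(im[130:250,240:360,::-1],None,fx=5,fy=5,interpolation=2))
im,d=cams.snapshot('top');cv2.imwrite('pics/t12.png',cv2.resize(im[170:270,150:250,::-1],None,fx=6,fy=6,interpolation=2))
E
```

```text
r [0.0006 0.0197 0.06  ]
tilt -30.02 F [ 0.5 -0.   0.7] M [ 0.21 -0.11 -0.  ] q [ 25.1  36.6  83.  -21.7  82.4  50.1] gap 0.6040954678590276
```

View pics/t12.png

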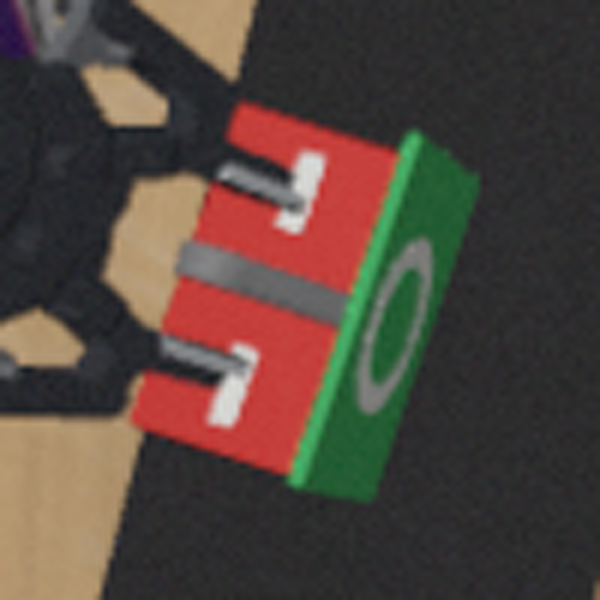

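Emit:
jog_arm --angular '[[0,0,0],[0,0,0],[0,0,0],[0,0,0],[0,0,0],[0,0,0]]' --linear '[[0,0,-0.05],[0,0,-0.12],[0,0,-0.2],[0,-0.05,-0.3],[0,-0.15,-0.45],[0,-0.2,-0.5]]' --fingers '[0.4,0.4,0.4,0.4,0.4,0.4]'

```text
clock: 13.55
position: [0.5508, 0.404, 0.1806]
tcp_rot: [[0.951, -0.268, -0.151], [-0.308, -0.824, -0.475], [0.002, 0.499, -0.867]]
contact_force: [1.3, -0.6, 0.8]
finger_gap: 0.599
```

```bash
cat >> h.py <<'E'
g=np.array([-.291,.957,0]);g/=np.linalg.norm(g)
BALL=np.array([.5042,-.1818,.104])
RL=np.c_[np.cross(-g,[0,0,-1.]),-g,[0,0,-1.]]
E
python3 - <<'E'
from h import *
print(RL,np.linalg.det(RL))
go(BALL-.04*g+[0,0,.14],RL)
E
```

```text
[[ 0.9567465   0.29092292  0.        ]
 [ 0.29092292 -0.9567465   0.        ]
 [ 0.         -0.         -1.        ]] 1.0000000000000002
t 13.55 lin [0.3973 1.3885 0.6174] ang [ 0.4838  0.1493 -0.5678] deg [ 29.    9.  -34.1] q [ 34.1  49.1  47.2 -18.8 107.1  50.3] F [ 1.3 -0.6  0.8] gap 0.599 p [0.5508 0.404  0.1806]
```

```bash
python3 - <<'E'
from h import *
s,p,R=st()
go(p+[0,0,.12],R); go([.53,.28,.32],RL);go([.52,.16,.30],RL)
E
```

```text
t 13.55 lin [ 0.0007  0.1496 -0.26  ] ang [0. 0. 0.] deg [0. 0. 0.] q [ 34.1  49.1  47.2 -18.8 107.1  50.3] F [ 1.3 -0.6  0.8] gap 0.599 p [0.5508 0.404  0.1806]
t 13.55 lin [ 0.0468  0.4433 -0.1468] ang [ 0.4838  0.1493 -0.5678] deg [ 29.    9.  -34.1] q [ 34.1  49.1  47.2 -18.8 107.1  50.3] F [ 1.3 -0.6  0.8] gap 0.599 p [0.5508 0.404  0.1806]
t 13.55 lin [0.1152 0.6723 0.0429] ang [ 0.4838  0.1493 -0.5678] deg [ 29.    9.  -34.1] q [ 34.1  49.1  47.2 -18.8 107.1  50.3] F [ 1.3 -0.6  0.8] gap 0.599 p [0.5508 0.404  0.1806]
```

Emit:
jog_arm --angular '[[0,0,0],[0,0,0],[0.1,0.03,-0.1],[0.2,0.06,-0.2],[0.3,0.09,-0.3],[0.38,0.12,-0.42],[0.44,0.14,-0.5],[0.484,0.149,-0.568]]' --linear '[[0,0.06,-0.1],[0,0.12,-0.2],[0,0.2,-0.26],[0.01,0.28,-0.25],[0.03,0.37,-0.2],[0.05,0.45,-0.147],[0.08,0.55,-0.06],[0.115,0.67,0.043]]' --fingers '[0.5,0.6,0.8,1,1,1,1,1]'

```text
clock: 14.35
position: [0.5208, 0.1767, 0.3014]
tcp_rot: [[0.955, 0.295, 0.0], [0.295, -0.955, 0.001], [0.001, -0.001, -1.0]]
contact_force: [1.6, -1.2, 0.2]
finger_gap: 0.002
```

```bash
python3 - <<'E'
from h import *
go(BALL-.04*g+[0,0,.14],RL)
E
```

```text
t 14.35 lin [-0.3047  0.9442  0.1424] ang [-0.001  -0.0006  0.0044] deg [-0.1 -0.   0.3] q [  6.1   3.1  90.1   0.1  86.8 -11.1] F [ 1.6 -1.2  0.2] gap 0.002 p [0.5208 0.1767 0.3014]
```

Emit:
jog_arm --angular '[[0,0,0],[0,0,0],[0,0,0],[0,0,0],[0,0,0.004],[0,0,0.004],[0,0,0.004],[0,0,0.004]]' --linear '[[-0.03,0.1,0],[-0.07,0.22,0],[-0.11,0.34,0],[-0.15,0.46,0],[-0.19,0.58,0],[-0.23,0.7,0],[-0.27,0.82,0],[-0.305,0.944,0.05]]' --fingers '[1,1,1,1,1,1,1,1]'

```text
clock: 15.15
position: [0.5154, -0.2133, 0.2869]
tcp_rot: [[0.958, 0.287, 0.002], [0.287, -0.958, -0.004], [0.001, 0.005, -1.0]]
contact_force: [1.4, 0.1, 1.1]
finger_gap: 0.004
```

Emit:
jog_arm --angular '[[0,0,0],[0,0,0]]' --linear '[[0,0,0],[0,0,0]]' --fingers '[1,1]'

```text
clock: 15.35
position: [0.5143, -0.2109, 0.2835]
tcp_rot: [[0.958, 0.286, -0.004], [0.286, -0.958, 0.0], [-0.003, -0.001, -1.0]]
contact_force: [-0.3, 0.8, -0.1]
finger_gap: 0.004
```

```bash
python3 - <<'E'
from h import *
go(BALL-.04*g+[0,0,.04],RL);go(BALL-.04*g+[0,0,-.014],RL)
im,d=cams.snapshot('side');cv2.imwrite('pics/s13.png',im[:,:,::-1])
im,d=cams.snapshot('top');cv2.imwrite('pics/t13.png',im[:,:,::-1])
E
```

```text
t 15.35 lin [-0.0016  0.0235  0.3487] ang [-0.0013  0.0033 -0.0053] deg [-0.1  0.2 -0.3] q [-34.7   4.6  90.5  -0.1  85.1 -51.3] F [-0.3  0.8 -0.1] gap 0.004 p [ 0.5143 -0.2109  0.2835]
t 15.35 lin [-0.0011  0.0237  0.4837] ang [-0.0013  0.0033 -0.0053] deg [-0.1  0.2 -0.3] q [-34.7   4.6  90.5  -0.1  85.1 -51.3] F [-0.3  0.8 -0.1] gap 0.004 p [ 0.5143 -0.2109  0.2835]
```

View pics/s13.png

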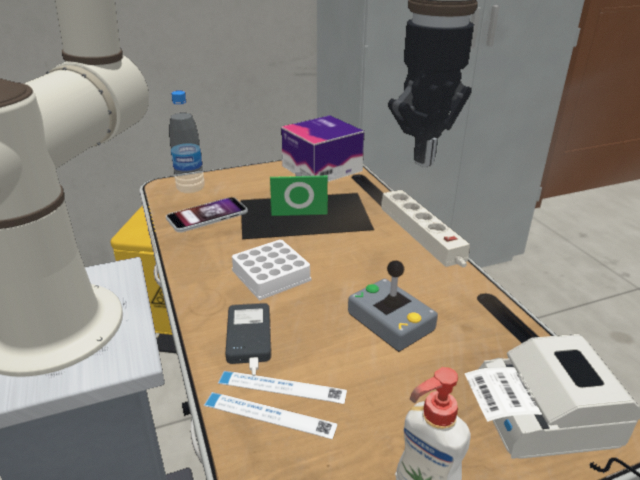

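Emit:
jog_arm --angular '[[0,0.003,-0.005],[0,0.003,-0.005],[0,0.003,-0.005],[0,0.003,-0.005],[0,0.003,-0.005],[0,0.003,-0.005]]' --linear '[[-0.001,0.036,0.05],[-0.001,0.036,0.13],[-0.001,0.036,0.23],[-0.001,0.036,0.31],[-0.001,0.036,0.345],[-0.001,0.036,0.345]]' --fingers '[1,1,1,1,1,1]'

```text
clock: 16.05
position: [0.5176, -0.2226, 0.1447]
tcp_rot: [[0.956, 0.294, -0.002], [0.294, -0.956, 0.002], [-0.002, -0.003, -1.0]]
contact_force: [0.0, 0.2, 0.0]
finger_gap: 0.003
```

```bash
python3 - <<'E'
from h import *
go(BALL-.045*g+[0,0,-.014],RL)
im,d=cams.snapshot('side');cv2.imwrite('pics/s14.png',cv2.resize(im[150:360,320:480,::-1],None,fx=2.8,fy=2.8,interpolation=2))
im,d=cams.snapshot('top');cv2.imwrite('pics/t14.png',im[:,:,::-1])
E
```

```text
t 16.05 lin [-0.0021  0.0056  0.1368] ang [-0.0024  0.0015  0.0033] deg [-0.1  0.1  0.2] q [-35.6  12.1  98.2   0.   69.9 -52.7] F [0.  0.2 0. ] gap 0.003 p [ 0.5176 -0.2226  0.1447]
```

View pics/s14.png

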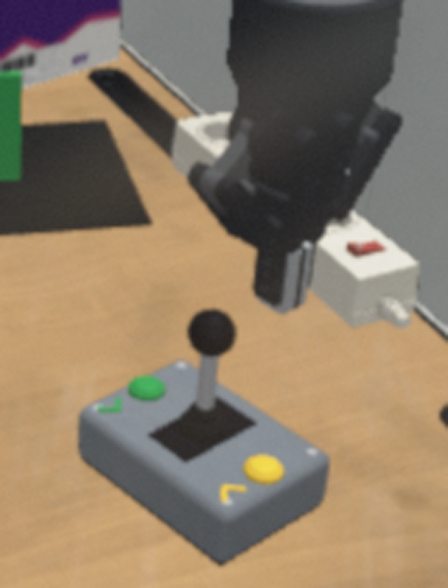

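View pics/t14.png

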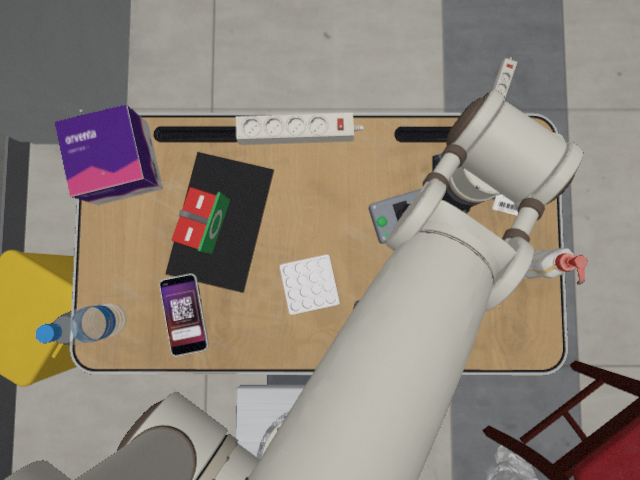

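Emit:
jog_arm --angular '[[0,0,0],[0,0,0],[0,0,0],[0,0,0]]' --linear '[[-0.002,0.005,0.05],[-0.002,0.005,0.1],[-0.002,0.005,0.137],[-0.002,0.005,0.137]]' --fingers '[1,1,1,1]'

```text
clock: 16.55
position: [0.5177, -0.226, 0.0907]
tcp_rot: [[0.956, 0.293, -0.001], [0.293, -0.956, 0.001], [-0.001, -0.001, -1.0]]
contact_force: [-0.1, 0.8, -0.1]
finger_gap: -0.002
```

```bash
python3 - <<'E'
from h import *
go(BALL-.024*g+[0,0,-.014],RL);go(BALL+.0067*g+[0,0,-.014],RL)
im,d=cams.snapshot('side');cv2.imwrite('pics/s15.png',cv2.resize(im[150:360,320:480,::-1],None,fx=2.8,fy=2.8,interpolation=2))
E
```

```text
t 16.55 lin [ 0.     -0.0556  0.0017] ang [-0.0011  0.0005  0.0019] deg [-0.1  0.   0.1] q [-35.8  16.2 100.    0.   63.8 -52.9] F [-0.1  0.8 -0.1] gap -0.002 p [ 0.5177 -0.226   0.0907]
t 16.55 lin [ 0.0002 -0.1323  0.0018] ang [-0.0011  0.0005  0.0019] deg [-0.1  0.   0.1] q [-35.8  16.2 100.    0.   63.8 -52.9] F [-0.1  0.8 -0.1] gap -0.002 p [ 0.5177 -0.226   0.0907]
```

View pics/s15.png

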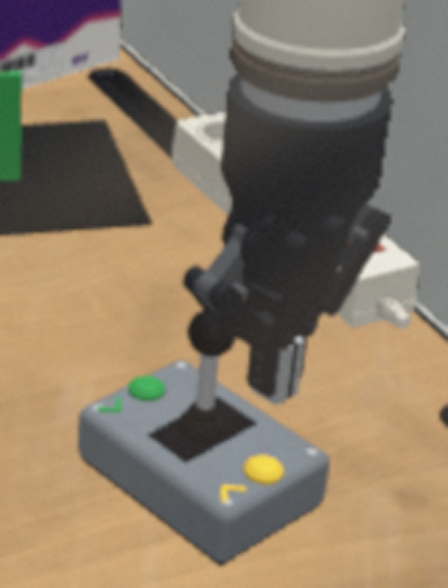

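Emit:
jog_arm --angular '[[0,0,0.002],[0,0,0.002],[0,0,0.002],[0,0,0.002],[0,0,0.002],[0,0,0.002],[0,0,0.002],[0,0,0.002]]' --linear '[[0,-0.02,0.001],[0,-0.04,0.002],[0,-0.055,0.002],[0,-0.07,0.002],[0,-0.085,0.002],[0,-0.1,0.002],[0,-0.11,0.002],[0,-0.12,0.002]]' --fingers '[1,1,1,1,1,1,1,1]'

```text
clock: 17.4
position: [0.504, -0.1805, 0.0905]
tcp_rot: [[0.957, 0.291, 0.001], [0.291, -0.957, -0.001], [0.0, 0.001, -1.0]]
contact_force: [0.8, -2.5, -2.1]
finger_gap: 0.002
```

Emit:
jog_arm --angular '[[0,0,0],[0,0,0]]' --linear '[[0,-0.006,0],[0,-0.012,0]]' --fingers '[1,1]'

```text
clock: 17.6
position: [0.5026, -0.1761, 0.0904]
tcp_rot: [[0.957, 0.291, 0.0], [0.291, -0.957, -0.001], [0.0, 0.001, -1.0]]
contact_force: [0.5, -2.9, -2.0]
finger_gap: 0.0
```

Emit:
jog_arm --angular '[[0,0,0],[0,0,0]]' --linear '[[0,-0.004,0],[0,-0.004,0]]' --fingers '[1,1]'

```text
clock: 17.8
position: [0.5024, -0.1754, 0.0905]
tcp_rot: [[0.957, 0.291, 0.001], [0.291, -0.957, -0.002], [0.001, 0.003, -1.0]]
contact_force: [0.7, -5.7, -4.1]
finger_gap: 0.001
```

```bash
python3 - <<'E'
from h import *
s,p,R=st();print('F along g',np.array(s['contact_force'])@g,'disp past ball',(p-BALL)@g)
im,d=cams.snapshot('side');cv2.imwrite('pics/s16.png',cv2.resize(im[150:360,320:480,::-1],None,fx=2.8,fy=2.8,interpolation=2))
E
```

```text
F along g -5.7121467575321905 disp past ball 0.006636266876215402
```

View pics/s16.png

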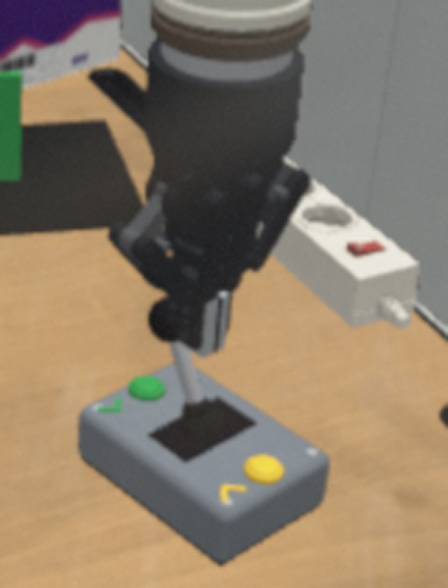

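Emit:
jog_arm --angular '[[0,0,0],[0,0,0],[0,0,0],[0,0,0],[0,0,0],[0,0,0],[0,0,0],[0,0,0]]' --linear '[[0,-0.003,0],[0,-0.003,0],[0,-0.003,0],[0,-0.003,0],[0,-0.003,0],[0,-0.003,0],[0,-0.003,0],[0,-0.003,0]]' --fingers '[1,1,1,1,1,1,1,1]'

```text
clock: 18.65
position: [0.5023, -0.1753, 0.0906]
tcp_rot: [[0.957, 0.29, 0.002], [0.29, -0.957, -0.004], [0.001, 0.004, -1.0]]
contact_force: [2.0, -8.1, -5.7]
finger_gap: -0.004
```

```bash
python3 - <<'E'
from h import *
s,p,R=st();print(s['clock'],'F along g',np.array(s['contact_force'])@g,'disp past ball',(p-BALL)@g)
im,d=cams.snapshot('side');cv2.imwrite('pics/s17.png',cv2.resize(im[220:360,340:440,::-1],None,fx=4.2,fy=4.2,interpolation=2))
b=[x for x in blobs(cols(im)['green'],20)];print([(x[1],x[3]) for x in b])
E
```

```text
18.65 F along g -8.300039837168832 disp past ball 0.0067663736319749325
[(np.int32(1432), array([298.57541899, 196.        ])), (np.int32(230), array([298.60434783, 194.79565217])), (np.int32(74), array([371.83783784, 288.31081081]))]
```

View pics/s17.png

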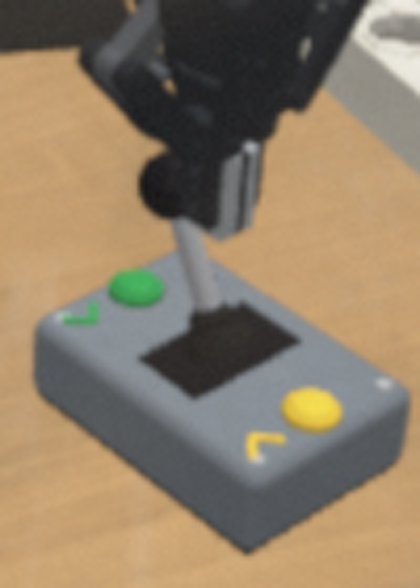

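Emit:
jog_arm --angular '[[0,0,0],[0,0,0],[0,0,0],[0,0,0],[0,0,0],[0,0,0],[0,0,0],[0,0,0]]' --linear '[[0,0.015,0],[0,0.03,0],[0,0.043,0],[0,0.053,0],[0,0.061,0],[0,0.068,0],[0,0.074,0],[0,0.08,0]]' --fingers '[1,1,1,1,1,1,1,1]'

```text
clock: 19.5
position: [0.511, -0.2039, 0.0904]
tcp_rot: [[0.957, 0.291, 0.0], [0.291, -0.957, 0.0], [0.0, -0.0, -1.0]]
contact_force: [-0.3, -0.6, 0.1]
finger_gap: -0.005
```

Emit:
jog_arm --angular '[[0,0,0],[0,0,0],[0,0,0],[0,0,0],[0,0,0],[0,0,0],[0,0,0],[0,0,0]]' --linear '[[0,0.006,0],[0,0.012,0],[0,0.025,0],[0,0.045,0],[0,0.06,0],[0,0.06,-0.1],[0,0.06,-0.2],[0,0.06,-0.3]]' --fingers '[1,1,1,1,1,1,1,1]'

```text
clock: 20.3
position: [0.5179, -0.2272, 0.2118]
tcp_rot: [[0.957, 0.29, 0.0], [0.29, -0.957, 0.0], [0.0, -0.0, -1.0]]
contact_force: [1.0, -0.2, 0.0]
finger_gap: 0.003
```

Emit:
jog_arm --angular '[[0,0,0],[0,0,0],[0,0,0]]' --linear '[[0,0,-0.1],[0,0,-0.15],[0,0,-0.15]]' --fingers '[1,1,1]'

```text
clock: 20.6
position: [0.5198, -0.2285, 0.275]
tcp_rot: [[0.957, 0.29, 0.007], [0.29, -0.957, -0.005], [0.005, 0.007, -1.0]]
contact_force: [0.5, 0.7, -0.3]
finger_gap: -0.003
```

```bash
python3 - <<'E'
from h import *
s,p,R=st();print(s['clock'],p,s['contact_force'])
im,d=cams.snapshot('side');cv2.imwrite('pics/s18.png',im[:,:,::-1])
for b in blobs(cols(im)['black'],60):
    if 370<b[3][0]<420 and 250<b[3][1]<290: print('ball side',b[3])
im,d=cams.snapshot('top');cv2.imwrite('pics/t18.png',im[:,:,::-1])
E
```

```text
20.6 [ 0.51982566 -0.22853754  0.27504434] [ 0.54533805  0.73553573 -0.28507902]
ball side [392.5952381  269.69047619]
```

View pics/s18.png

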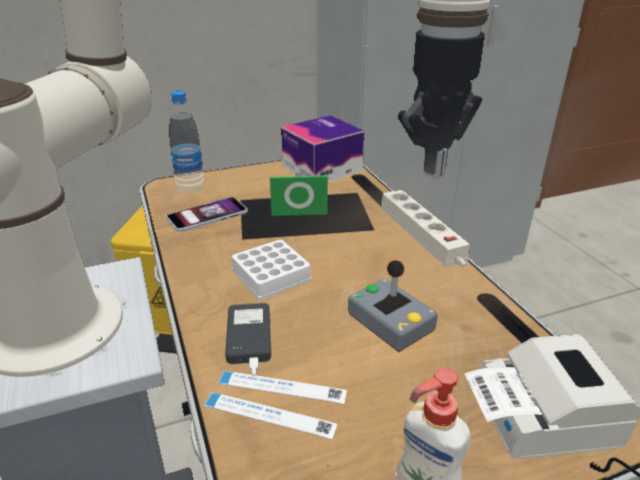

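View pics/t18.png

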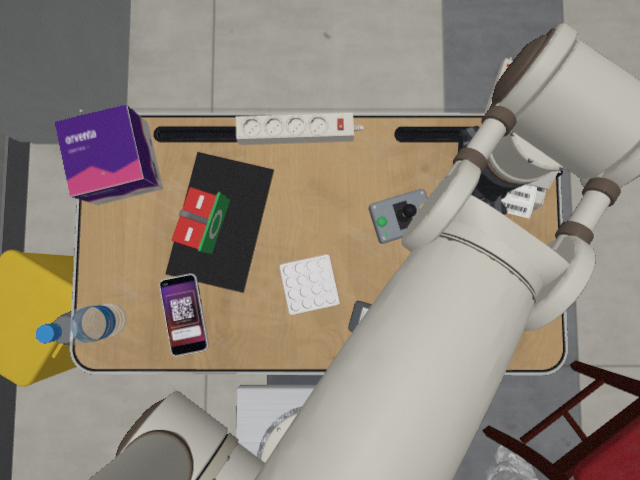

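```bash
python3 - <<'E'
from h import *
a=np.load('top0.npz')['im'][245:325,270:350].astype(int);im=cv2.imread('pics/t18.png')[245:325,270:350,::-1].astype(int)
print('rack diff mean',np.abs(a-im).mean())
from bench import workorder
print(workorder.close_job())
E
```

```text
rack diff mean 5.6102083333333335
the job is handed in; nothing more can be done
None
```

I tipped the sign and worked the lever as asked, and handed the job in at about 21 s, well inside the 64 s limit.

- **Sign:** I gripped the fin and turned the sign a quarter turn about its corner edge, keeping hold of it the whole way. I let go only once it was seated. A measurement just before release put the green leg at about 89.5°, and I turned it about 1° more before opening. The last pictures show it lying on its red leg with the green leg upright. Its far edge overhangs the mat by a few millimetres, because the 90 mm leg is longer than the mat's half-width of 85 mm. The contact force readings peaked at about 6 N.
- **Lever:** I pushed it from the yellow side to the green stop. At the stop the force rose from 3 to 8 N with no further movement, at the distance worked out for full tilt. I held it there for about 1 s, estimated from the move timing, then backed off slowly so the fingers followed it back. It did not go towards the yellow lamp at any point I could see, though I checked only before and after, not in between. The last pictures show it upright.
- **Rack and robot:** The rack looks unmoved; its patch of the top picture differs from the first one by a mean of 5.6 grey levels, which I took as noise. The arm was clear of everything at hand-in.

One slip: while retracting from the sign I moved the tool the wrong way, so it passed over the purple box instead of rising. It stayed about 65 mm above the box, with no contact force beyond noise.

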